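# Fill the capacitor kit tray

### The job

Two of the three pockets of the black kit tray are still empty. Take the two big capacitors standing loose on the bench (the tall ones, the same as the one already in the tray) and stand one upright in each empty pocket, lowering it to the pocket's floor before letting go rather than dropping it. Leave the capacitor already in the tray, the short and the slim capacitor, the solder spool and the jar where they are.

Things in the scene. Friction and masses are not known exactly. Their poses are not given: they have to be found in the camera images.
- can_a_mid (a point): Centre (half-way up) of a big capacitor standing loose on the bench: an upright blue cylinder 36 mm in diameter, 80 mm tall (plus two 5 mm metal terminals on its top), about 110 g; z is its axis. It may go in either empty pocket.
- can_b_mid (a point): Centre (half-way up) of the other big loose capacitor, same size and look (36 mm diameter, 80 mm tall). It may go in either empty pocket.
- pocket_a (a point): Centre of the floor of one empty pocket: the top face of the 57 mm square cork liner, 6 mm above the bench. The pocket is a square 58 mm wide inside, its rim 18 mm above this floor (24 mm above the bench). x points across the tray (away from the robot at yaw 0), y along the row of pockets.
- pocket_b (a point): Centre of the floor of the other empty pocket, same size and axes, also with a cork liner.
- tray: Black kit tray, fixed to the bench, 74 mm (its x) by 206 mm (its y), 24 mm high; origin at the centre of its underside. Three pockets in a row along its y at -66, 0 and +66 mm, walls 8 mm thick. Two are empty and lined with cork, one (any of the three) already holds a capacitor.
- can_done_mid (a point): Centre of the capacitor already standing in the tray (36 mm diameter, 80 mm tall, on the bare tray floor 4 mm above the bench). Leave alone.
- short_can_mid (a point): Centre of a short capacitor, 36 mm diameter, 42 mm tall, loose on the bench. Leave alone.
- slim_can_mid (a point): Centre of a slim capacitor, 22 mm diameter, 60 mm tall, loose on the bench. Leave alone.
- spool_mid (a point): Centre of a green solder spool standing on its flange, 56 mm diameter, 38 mm tall. Leave alone.
- jar_center (a point): Centre of an amber jar with a white lid, 60 mm diameter, 60 mm tall. Leave alone.
- can_a: Same capacitor as point can_a_mid; origin at the centre of its underside.
- can_b: Same capacitor as point can_b_mid; origin at the centre of its underside.
Things that resemble listed ones, but are neither listed nor needed, are in the scene too. Leave any orange look-alike of the can_a alone. Leave any pink look-alike of the can_b alone.

How it is judged:
At the end, for the whole second after the job is handed in: Each empty pocket holds one of the two big capacitors, standing on its floor (centre less than 45 mm above it, within 18 mm of the pocket's centre, which is anywhere inside it), upright within 10 degrees, at rest ((((horizontal distance between can_a_mid and pocket_a below 0.018 m and z of can_a_mid in the frame of pocket_a below 0.045 m and angle between can_a_mid's own z axis and vertical below 0.17 rad) and (horizontal distance between can_b_mid and pocket_b below 0.018 m and z of can_b_mid in the frame of pocket_b below 0.045 m and angle between can_b_mid's own z axis and vertical below 0.17 rad)) or ((horizontal distance between can_a_mid and pocket_b below 0.018 m and z of can_a_mid in the frame of pocket_b below 0.045 m and angle between can_a_mid's own z axis and vertical below 0.17 rad) and (horizontal distance between can_b_mid and pocket_a below 0.018 m and z of can_b_mid in the frame of pocket_a below 0.045 m and angle between can_b_mid's own z axis and vertical below 0.17 rad))) and linear speed of each of can_a, can_b below 0.02 m/s); the robot touches nothing.
It fails at once if a big capacitor is dropped (falls free faster than 0.9 m/s, a fall of some 40 mm) ((linear speed of can_a above 0.9 m/s and contact force between each of the fingers, the arm and can_a below 0.05 N) or (linear speed of can_b above 0.9 m/s and contact force between each of the fingers, the arm and can_b below 0.05 N)).
It fails at once if the capacitor already in the tray is moved by more than 20 mm, or the short or slim capacitor, the spool or the jar by more than 30 mm (distance of can_done_mid from where it was at the start of the episode above 0.02 m or distance of any of short_can_mid, slim_can_mid, spool_mid, jar_center from where it was at the start of the episode above 0.03 m).
It also fails if it takes over 61 s, if anything falls off the work surface, if the arm or the gripper's body presses on something with over 40 N, if the wrist force passes 120 N, or if a joint passes its speed limit or range.

### The arm

A 6-joint arm with a two-finger parallel gripper is mounted at the origin on the work surface. World frame = base frame: x ahead of the robot, y to its left, z up, the work surface at z = 0. Lengths are in m, angles in rad, forces in N, time in s.
With the tool pointing down it reaches from about 0.225 to 0.875 m from the base axis. Payload 3.4 kg.
Tool frame: the origin (TCP) lies between the finger pads; the fingertips stand 11 mm ahead of it and the grasp point (between the pads) lies 8 mm behind it; z points along the fingers, y is the line along which they close (so a half turn about z gives the same grasp; the last joint's range is limited). The gripper opens to 85 mm and grips with 20 to 120 N. Pads are 22 mm wide; open, the fingers measure 114 mm over their backs; the gripper's body (76 mm by 85 mm) begins 54 mm behind the grasp point. The pads swing forward as they close: fully open they stand 13 mm farther back than shut.
Start: joints at [-1.379, 0.276, 1.505, -0, 1.361, -0.121], TCP at [0.177, -0.547, 0.242] pointing down, gripper open.
Joint ranges: [-2.89, 2.89], [-0.75, 2.08], [0.22, 2.7], [-1.18, 4.32], [0.11, 2.71], [-2.7, 2.7]. Speed limits (rad/s): [2.57, 2.57, 3.14, 3.14, 3.14, 3.14].

### API

Orientations are given as a unit quaternion [w, x, y, z].
In Python, from rig import manip, imaging gives the robot as it stands. The module is installed in compiled form; this text tells all that it offers.
- The arm moves only by the tool jog_arm, never from a script. Its argument "deltas" is one flat list of numbers, 7 for each row, row after row: the turn, a rotation vector about the world's x, y, z in degrees, then the shift along the world's x, y, z in mm, then the opening, from 0 (shut) to 1 (fully open). In form: [ax, ay, az, tx, ty, tz, gripper, ax, ay, az, tx, ty, tz, gripper, ...]. A call has 1 to 20 rows; each row is the pose to reach, as a shift and turn from the pose commanded when the call began; what a row does not reach only later rows make up. A row lasts 1/10 s, in which the tool goes at most 50 mm and 8.59 degrees, less where a joint would pass 70% of its speed; a pose out of reach is approached as far as the arm can. A call with a gripper value outside its range is refused whole. The fingers move at their own pace and stop on an object; "grip_force" is the grip in N (left out, the last holds). Time passes only in rows, so rows that repeat a pose let the fingers close. It gives the time, the measured TCP pose, the force, the opening and the grip force at its end, in the units of the state.
- manip.get_state(): the state, without advancing time (a new reading comes with each control period).
- imaging.get_image(name): name is "side" or "top"; returns the picture (384x512x3 uint8, blue, green, red); there is no depth.
- imaging.calibration(name): a dict with "mtx" (3x3 intrinsics, pixels), "cam_to_world" (4x4, takes a point from camera to world coordinates). Camera axes: x right, y down, z forward; pixel columns grow to the right and rows downward; lengths in m; the calibration is good to about 2 mm. A picture is of the moment at which its call begins. calibration takes no time and is no camera call.
- manip.sign_off(): hands the job in; it is judged then, once.
The state is a dict: "clock": time; "qpos": joint angles; "qd": joint speeds; "effort": joint torques, N m; "position": TCP position; "ee_rot": TCP orientation; "contact_force": force on the tool from outside, world axes, zero at the start; "moment": the same for the moment, N m; "width": finger opening in m; "gripper_force": force on a finger pad.
Only numpy, scipy, OpenCV 4.12 (cv2) and the standard library are available. Lean on these libraries where they do the work, as an engineer would, in place of code of your own. Each camera call takes 0.05 s, during which the arm holds its last target. There are 200 camera calls.

## Working session

There is one attempt and no reset: what is moved stays moved. The work goes in short steps, Python scripts to look and compute and a tool call to move; the robot and the scene stay as the last step left them, time stands still between calls to the robot, and variables do not carry over. Pictures are saved under pics/ and viewed, at most 10 in all, crops included, and the job is handed in when it is done.

Besides the shell and the picture viewer there is one more tool, called after "Request:" as name(argument=value, ...) on one line, values as JSON. jog_arm: Moves the arm, as the interface text tells. Its arguments: {"type":"object","properties":{"deltas":{"type":"array"},"grip_force":{"type":"number"}},"required":["deltas"]}

```bash
mkdir -p pics
python3 - <<'E'
from rig import manip, imaging
import cv2
for n in("side","top"):
    cv2.imwrite(f"pics/{n}0.png",imaging.get_image(n)); c=imaging.calibration(n); print(n,c["mtx"],c["cam_to_world"])
s=manip.get_state();print(s)
E
```

```text
side [[499.36642729   0.         246.26970646]
 [  0.         499.36642729 195.96725701]
 [  0.           0.           1.        ]] [[-0.99934624 -0.01094654  0.03445662  0.51461002]
 [-0.03206545  0.70860281 -0.70487861  0.81066857]
 [-0.01670007 -0.70552266 -0.70849056  0.83122838]
 [ 0.          0.          0.          1.        ]]
top [[399.96077027   0.         257.84249191]
 [  0.         399.96077027 187.65307212]
 [  0.           0.           1.        ]] [[-0.011025   -0.98222864  0.1873642   0.34758402]
 [-0.99958925  0.00586894 -0.02805144  0.06619417]
 [ 0.0264533  -0.18759651 -0.9818899   1.12613843]
 [ 0.          0.          0.          1.        ]]
{'clock': 0.1, 'qpos': array([-1.37898545e+00,  2.76530749e-01,  1.50602727e+00, -4.89630705e-05,
        1.36070241e+00, -1.20996287e-01]), 'qd': array([-0.00123494, -0.0016186 , -0.00395057, -0.00054756, -0.0006158 ,
       -0.00043783]), 'effort': array([ 1.38169049e-03, -4.17700016e+01, -2.46406209e+01, -1.48295840e-04,
        5.91379416e-03,  1.24994862e-06]), 'position': array([ 0.17683647, -0.54664309,  0.24151851]), 'ee_rot': array([-8.32520961e-04,  9.87792730e-01,  1.55771711e-01, -5.34436063e-05]), 'contact_force': array([ 0.21009025, -0.17868396,  0.53825381]), 'moment': array([ 0.01731186, -0.06490196,  0.02800503]), 'gripper_force': 0.0, 'width': 0.08528283958811922}
```

View pics/side0.png

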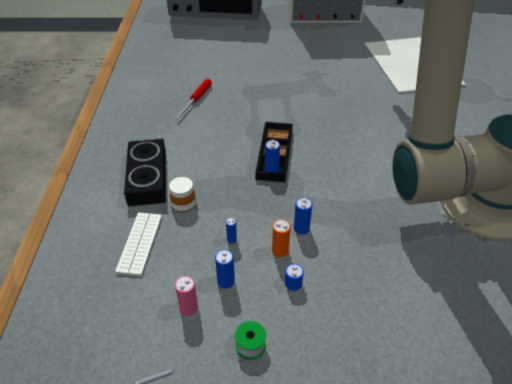

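View pics/top0.png

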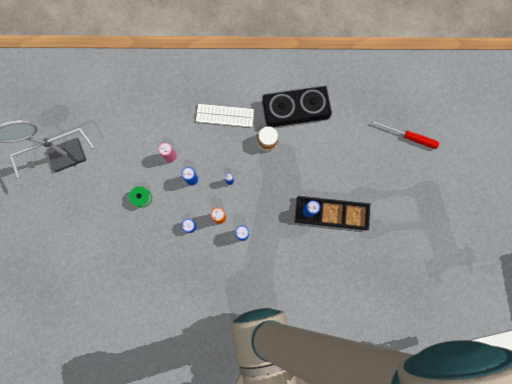

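The side view shows the loose big cans at about (303,215) and (225,268). In the top view they are at (242,232) and (190,175). The tray's two empty cork pockets are at top (332,213) and (356,215). The can already in the tray is at (313,208).

Run:
```python
import cv2,numpy as np
s=cv2.imread("pics/side0.png");t=cv2.imread("pics/top0.png")
z=lambda i,x,y,w,h,k:cv2.resize(i[y:y+h,x:x+w],None,fx=k,fy=k,interpolation=cv2.INTER_CUBIC)
a=np.vstack([np.hstack([z(s,205,195,120,100,3.2),z(s,235,115,80,75,3.2*100/75)[:320,:384]]) ])
b=np.hstack([z(t,165,155,90,90,3.2*100/90)[:,:384],z(t,285,180,100,75,3.2)[:240].copy().repeat(1,0)]) if 0 else None
cv2.imwrite("pics/c1.png",np.hstack([z(s,205,190,100,105,4),z(s,245,115,60,105,4)]))
cv2.imwrite("pics/c2.png",np.hstack([z(t,170,150,90,95,4),z(t,285,165,100,95,4)]))
```

```text
(no output)
```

View pics/c1.png

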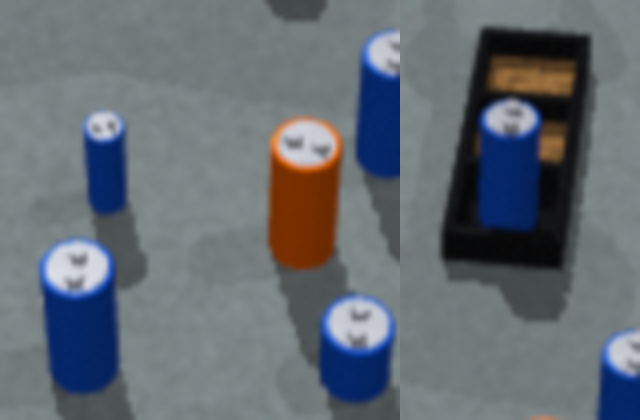

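View pics/c2.png

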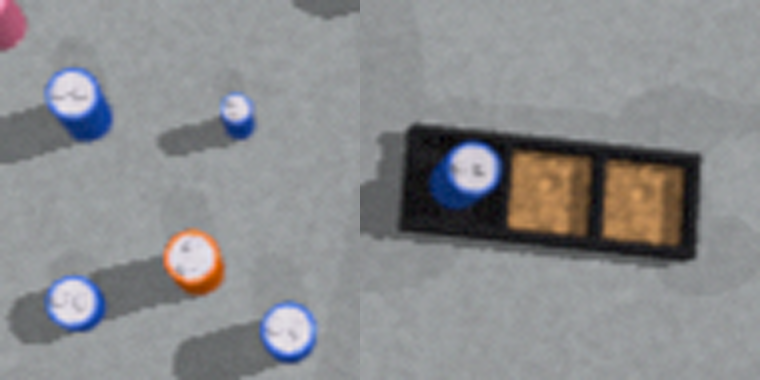

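The crops show the can tops and the tray outline clearly, with nothing covering them. I'll fit cylinder and box silhouettes in both views at once.

```bash
cat > h.py <<'E'
import cv2,numpy as np
from scipy.optimize import minimize
from rig import imaging
cal={n:imaging.calibration(n) for n in("side","top")}
K=4
def proj(n,P):
    c=cal[n];T=np.linalg.inv(c["cam_to_world"]);p=(T[:3,:3]@np.asarray(P,float).T).T+T[:3,3]
    q=(c["mtx"]@p.T).T;return q[:,:2]/q[:,2:]
def hullmask(n,P,shape):
    q=(proj(n,P)+.5)*K-.5;m=np.zeros(shape,np.uint8)
    cv2.fillConvexPoly(m,np.round(cv2.convexHull(q.astype(np.float32))*16).astype(np.int32),1,shift=4);return m
up=lambda i:cv2.resize(i,None,fx=K,fy=K,interpolation=cv2.INTER_LINEAR)
def comp(m,seed):
    n,l,st,_=cv2.connectedComponentsWithStats(m.astype(np.uint8))
    x,y=int(seed[0]*K),int(seed[1]*K);w=l[y-8:y+9,x-8:x+9];w=w[w>0]
    return (l==np.bincount(w).argmax())
def canmask(i,seed):
    i=up(i).astype(int);b,g,r=i[...,0],i[...,1],i[...,2]
    m=((b-r>50)&(b>70))|(i.min(2)>165)
    m=comp(cv2.morphologyEx(m.astype(np.uint8),cv2.MORPH_CLOSE,np.ones((9,9))),seed);return m
def traymask(i,roi):
    x,y,w,h=[v*K for v in roi];i=up(i).astype(int);m=(i.max(2)<62)
    z=np.zeros(m.shape,np.uint8);z[y:y+h,x:x+w]=m[y:y+h,x:x+w]
    n,l,st,_=cv2.connectedComponentsWithStats(z);k=1+st[1:,4].argmax()
    c=np.argwhere(l==k)[:,::-1].astype(np.int32);o=np.zeros_like(z);cv2.fillConvexPoly(o,cv2.convexHull(c),1);return o>0
def cyl(p,r=.018,z0=0):
    a=np.linspace(0,2*np.pi,48);c=np.c_[p[0]+r*np.cos(a),p[1]+r*np.sin(a)]
    return np.r_[np.c_[c,0*a+z0],np.c_[c,0*a+p[2]]]
def box(p):
    c,s=np.cos(p[3]),np.sin(p[3]);return np.array([[p[0]+c*x-s*y,p[1]+s*x+c*y,z] for x in(-.037,.037) for y in(-.103,.103) for z in(0,p[2])])
def fit(model,masks,p0,st):
    def f(p): return sum(1-(m&(h:=hullmask(n,model(p),m.shape)>0)).sum()/(m|h).sum() for n,m in masks.items())
    sim=np.vstack([p0]+[np.array(p0)+np.eye(len(p0))[k]*st[k] for k in range(len(p0))])
    r=minimize(f,p0,method="Nelder-Mead",options=dict(initial_simplex=sim,xatol=1e-4,fatol=1e-4));return r.x,r.fun
def ray(n,u,z):
    c=cal[n];T=c["cam_to_world"];d=T[:3,:3]@np.linalg.inv(c["mtx"])@[u[0],u[1],1];return (T[:3,3]+d*(z-T[2,3])/d[2])[:2]
E
python3 - <<'E'
from h import *
I={n:cv2.imread(f"pics/{n}0.png") for n in cal}
for nm,s,t,h in [("A",(303,220),(242,232),.08),("B",(225,275),(191,177),.08),("short",(293,280),(189,226),.042),("slim",(231,232),(229,179),.06),("done",(272,158),(313,208),.084)]:
    M={"side":canmask(I["side"],s),"top":canmask(I["top"],t)}
    p0=[*ray("top",t,h),h]
    r=.011 if nm=="slim" else .018
    p,e=fit(lambda p:cyl(p,r,.004 if nm=="done" else 0),M,p0,[.006,.006,.01]);print(nm,p.round(4),round(e,3),[m.sum()//16 for m in M.values()])
M={"side":traymask(I["side"],(240,110,65,85)),"top":traymask(I["top"],(285,185,95,55))}
p0=[*ray("top",(333,214),.024),.024,-.05]
for y in(0,.1,-.1):
  p,e=fit(box,M,p0[:3]+[y],[.006,.006,.006,.06]);print("tray",p.round(4),round(e,3))
  for k in(-.066,0,.066):print("pocket",k,(p[0]-np.sin(p[3])*k).round(4),(p[1]+np.cos(p[3])*k).round(4))
for n,t in(("orange",(218,214)),("spool",(140,197)),("jar",(268,138)),("pink",(167,150))):print(n,ray("top",t,.07))
E
```

```text
A [0.4309 0.0797 0.0771] 0.123 [np.int64(547), np.int64(175)]
B [0.5893 0.2239 0.0777] 0.105 [np.int64(634), np.int64(226)]
short [0.4538 0.2265 0.0399] 0.121 [np.int64(413), np.int64(173)]
slim [0.5833 0.1152 0.0543] 0.18 [np.int64(225), np.int64(78)]
done [ 0.496  -0.1099  0.0792] 0.235 [np.int64(391), np.int64(226)]
tray [ 0.4869 -0.1727  0.0202 -0.1122] 0.058
pocket -0.066 0.4796 -0.2382
pocket 0 0.4869 -0.1727
pocket 0.066 0.4943 -0.1071
tray [ 0.4866 -0.1722  0.0207 -0.1086] 0.06
pocket -0.066 0.4795 -0.2378
pocket 0 0.4866 -0.1722
pocket 0.066 0.4938 -0.1066
tray [ 0.487  -0.1719  0.0211 -0.1123] 0.06
pocket -0.066 0.4796 -0.2375
pocket 0 0.487 -0.1719
pocket 0.066 0.4944 -0.1063
orange [0.47869975 0.14237884]
spool [0.52571099 0.34944069]
jar [0.68828873 0.00647507]
pink [0.6549182  0.28219373]
```

Both views agree. The can heights fit 77 to 78 mm and the tray 21 mm, against 80 and 24 mm given. Positions in metres:

| Item | x | y |
|---|---|---|
| Can A | 0.431 | 0.080 |
| Can B | 0.589 | 0.224 |
| Middle pocket | 0.487 | -0.172 |
| Far pocket | 0.480 | -0.238 |

Turning the closing axis to -42° keeps both fingers clear of the orange and pink look-alikes. First I'll move above can A.

Request:
jog_arm(deltas=[0,0,30,254,627,0,1,0,0,30,254,627,0,1,0,0,30,254,627,0,1,0,0,30,254,627,0,1,0,0,30,254,627,0,1,0,0,30,254,627,0,1,0,0,30,254,627,0,1,0,0,30,254,627,0,1,0,0,30,254,627,0,1,0,0,30,254,627,0,1,0,0,30,254,627,0,1,0,0,30,254,627,0,1,0,0,30,254,627,0,1,0,0,30,254,627,0,1,0,0,30,254,627,0,1,0,0,30,254,627,0,1,0,0,30,254,627,0,1,0,0,30,254,627,0,1,0,0,30,254,627,0,1,0,0,30,254,627,0,1], grip_force=50)

```text
clock: 2.1
position: [0.4308, 0.0791, 0.2424]
ee_rot: [0.0, 0.914, 0.405, 0.0]
contact_force: [0.3, 0.1, 0.1]
width: 0.0853
gripper_force: 0.0
```

Request:
jog_arm(deltas=[0,0,0,0,1,-40,1,0,0,0,0,1,-75,1,0,0,0,0,1,-105,1,0,0,0,0,1,-130,1,0,0,0,0,1,-150,1,0,0,0,0,1,-170,1,0,0,0,0,1,-185,1,0,0,0,0,1,-195,1,0,0,0,0,1,-195,1,0,0,0,0,1,-195,1])

```text
clock: 3.1
position: [0.4313, 0.0807, 0.0476]
ee_rot: [0.0, 0.914, 0.406, 0.0]
contact_force: [0.3, 1.0, 0.0]
width: 0.0855
gripper_force: 0.0
```

Run:
```python
from h import *
z=lambda i,x,y,w,h,k:cv2.resize(i[y:y+h,x:x+w],None,fx=k,fy=k,interpolation=cv2.INTER_CUBIC)
cv2.imwrite("pics/c3.png",np.hstack([z(imaging.get_image("side"),230,140,110,130,3.5),z(imaging.get_image("top"),185,150,110,130,3.5)]))
```

```text
(no output)
```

View pics/c3.png

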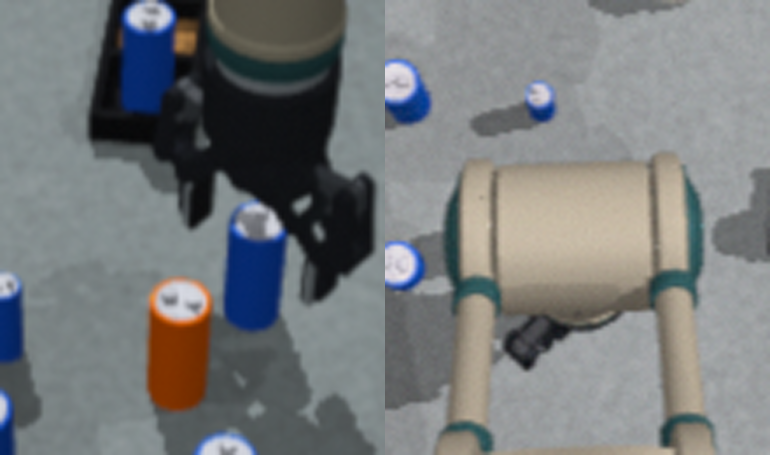

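The can, at crop (256,265), stands midway between the fingertips at (195,215) and (315,295). The orange can is clear, so I'll close the gripper and lift.

Request:
jog_arm(deltas=[0,0,0,0,0,0,0,0,0,0,0,0,0,0,0,0,0,0,0,0,0,0,0,0,0,0,0,0,0,0,0,0,0,0,0,0,0,0,0,0,0,0,0,0,0,0,0,0,0,0,0,0,0,0,0,0,0,0,0,0,0,0,0,0,0,0,0,0,0,0,0,0,0,0,0,5,0,0,0,0,0,0,15,0,0,0,0,0,0,30,0,0,0,0,0,0,50,0,0,0,0,0,0,70,0,0,0,0,0,0,90,0,0,0,0,0,0,110,0,0,0,0,0,0,115,0,0,0,0,0,0,120,0,0,0,0,0,0,120,0], grip_force=50)

```text
clock: 5.2
position: [0.4307, 0.0809, 0.1673]
ee_rot: [0.0, 0.914, 0.406, -0.0]
contact_force: [0.1, 0.1, -1.2]
width: 0.0345
gripper_force: 49.9
```

Request:
jog_arm(deltas=[0,0,0,1,-5,0,0,0,0,0,2,-15,0,0,0,0,0,5,-32,0,0,0,0,0,8,-54,0,0,0,0,0,12,-79,0,0,0,0,0,16,-106,0,0,0,0,0,20,-133,0,0,0,0,0,25,-160,0,0,0,0,0,29,-187,0,0,0,0,0,33,-214,0,0,0,0,0,37,-241,0,0,0,0,0,41,-266,0,0,0,0,0,44,-288,0,0,0,0,0,47,-304,0,0,0,0,0,48,-314,0,0,0,0,0,49,-318,0,0,0,0,0,49,-319,0,0,0,0,0,49,-319,0,0,0,0,0,49,-319,0,0])

```text
clock: 7.1
position: [0.4798, -0.2372, 0.1674]
ee_rot: [-0.0, 0.914, 0.407, 0.0]
contact_force: [-0.2, -0.1, -1.2]
width: 0.0347
gripper_force: 50.0
```

Run:
```python
from h import *
z=lambda i,x,y,w,h,k:cv2.resize(i[y:y+h,x:x+w],None,fx=k,fy=k,interpolation=cv2.INTER_CUBIC)
s=imaging.get_image("side");t=imaging.get_image("top");cv2.imwrite("pics/s4.png",s);cv2.imwrite("pics/t4.png",t)
cv2.imwrite("pics/c4.png",np.hstack([z(s,220,60,110,130,3.5),z(t,285,150,110,130,3.5)]))
a=np.mean(proj("side",cyl([.480,-.238,.2],z0=.12)),0);print(a,proj("side",[[.48,-.238,.12],[.48,-.238,.2]]))
```

```text
[278.81087762  84.90536833] [[278.47444596  99.09169065]
 [279.45164248  70.67819763]]
```

View pics/c4.png

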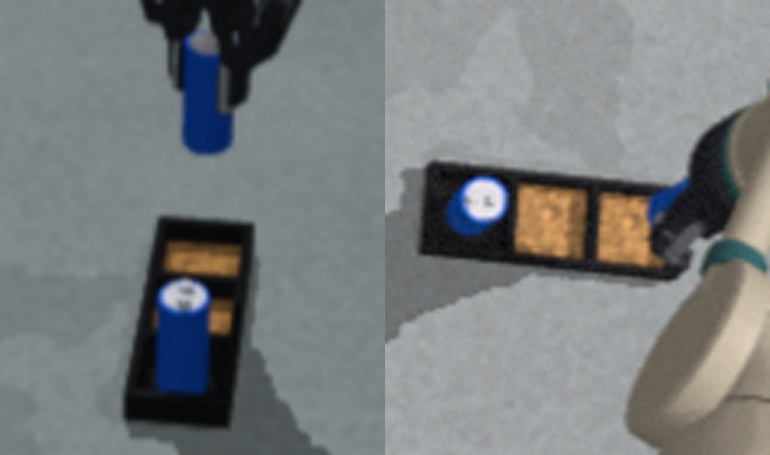

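The can hangs upright. Its base, at crop (208,147) or side pixel (279,102), is where I predicted it to within 3 px. I'll lower it quickly at first, then gently to the floor.

Request:
jog_arm(deltas=[0,0,0,0,-1,-5,0,0,0,0,0,-1,-15,0,0,0,0,0,-1,-30,0,0,0,0,0,-1,-48,0,0,0,0,0,-1,-66,0,0,0,0,0,-1,-82,0,0,0,0,0,-1,-93,0,0,0,0,0,-1,-101,0,0,0,0,0,-1,-106,0,0,0,0,0,-1,-108,0,0,0,0,0,-1,-110,0,0,0,0,0,-1,-112,0,0,0,0,0,-1,-112,0,0,0,0,0,-1,-112,0])

```text
clock: 8.6
position: [0.4801, -0.2392, 0.0556]
ee_rot: [0.0, 0.914, 0.406, 0.0]
contact_force: [-0.8, -0.0, -2.6]
width: 0.0346
gripper_force: 50.0
```

Request:
jog_arm(deltas=[0,0,0,0,0,-1,0,0,0,0,0,0,-2,0,0,0,0,0,0,-2,0,0,0,0,0,0,-2,0])

```text
clock: 9.0
position: [0.4801, -0.2393, 0.0538]
ee_rot: [0.0, 0.914, 0.406, 0.0]
contact_force: [-0.1, -0.0, 3.7]
width: 0.035
gripper_force: 50.2
```

The wrist force swung up by about 5 N, so the can is on the floor. I'll release it and rise.

Request:
jog_arm(deltas=[0,0,0,0,0,0,0.6,0,0,0,0,0,0,0.7,0,0,0,0,0,0,0.8,0,0,0,0,0,0,0.8,0,0,0,0,0,0,0.8,0,0,0,0,0,0,0.8,0,0,0,0,0,10,0.8,0,0,0,0,0,30,0.8,0,0,0,0,0,60,0.8,0,0,0,0,0,100,0.8,0,0,0,0,0,130,0.8,0,0,0,0,0,130,0.8])

```text
clock: 10.2
position: [0.4826, -0.2408, 0.1888]
ee_rot: [0.005, 0.914, 0.406, 0.003]
contact_force: [0.4, 0.5, -0.4]
width: 0.0683
gripper_force: 0.0
```

Request:
jog_arm(deltas=[0,0,0,109,463,0,1,0,0,0,109,463,0,1,0,0,0,109,463,0,1,0,0,0,109,463,0,1,0,0,0,109,463,0,1,0,0,0,109,463,0,1,0,0,0,109,463,0,1,0,0,0,109,463,0,1,0,0,0,109,463,0,1,0,0,0,109,463,0,1,0,0,0,109,463,0,1,0,0,0,109,463,0,1,0,0,0,109,463,0,1,0,0,0,109,463,0,1])

```text
clock: 11.6
position: [0.5887, 0.2224, 0.1834]
ee_rot: [0.0, 0.914, 0.405, -0.0]
contact_force: [-0.2, 0.2, -0.1]
width: 0.0852
gripper_force: 0.0
```

Run:
```python
from h import *
s=imaging.get_image("side");t=imaging.get_image("top");cv2.imwrite("pics/s5.png",s);cv2.imwrite("pics/t5.png",t)
z=lambda i,x,y,w,h,k:cv2.resize(i[y:y+h,x:x+w],None,fx=k,fy=k,interpolation=cv2.INTER_CUBIC)
cv2.imwrite("pics/c5.png",np.hstack([z(s,180,100,140,190,3),z(t,275,130,110,190,3)]))
```

```text
(no output)
```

View pics/c5.png

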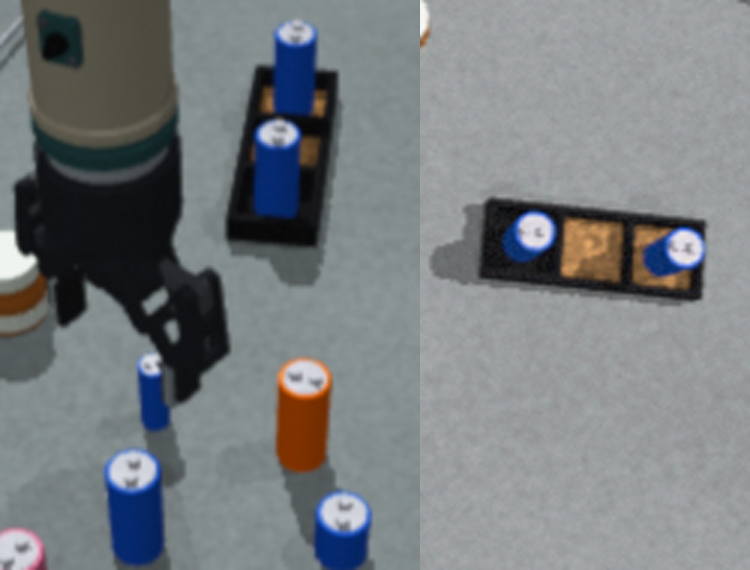

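Can A stands upright and centred in the far pocket, at crop (296,70) in the side view and (670,255) in the top view. The orange can and can B haven't moved. Next I'll go down on can B.

Request:
jog_arm(deltas=[0,0,0,0,1,-15,1,0,0,0,0,1,-35,1,0,0,0,0,1,-60,1,0,0,0,0,1,-85,1,0,0,0,0,1,-105,1,0,0,0,0,1,-120,1,0,0,0,0,1,-130,1,0,0,0,0,1,-136,1,0,0,0,0,1,-136,1,0,0,0,0,1,-136,1])

```text
clock: 12.7
position: [0.5895, 0.2249, 0.048]
ee_rot: [0.0, 0.914, 0.406, 0.001]
contact_force: [-0.2, -0.0, 0.2]
width: 0.0857
gripper_force: 0.0
```

Request:
jog_arm(deltas=[0,0,0,0,0,0,0,0,0,0,0,0,0,0,0,0,0,0,0,0,0,0,0,0,0,0,0,0,0,0,0,0,0,0,0,0,0,0,0,0,0,0,0,0,0,0,0,0,0,0,0,0,0,0,0,0,0,0,0,0,0,0,0,0,0,0,0,0,0,0], grip_force=50)

```text
clock: 13.7
position: [0.5892, 0.225, 0.0479]
ee_rot: [0.0, 0.914, 0.406, 0.0]
contact_force: [-1.3, -0.1, 4.5]
width: 0.0349
gripper_force: 49.9
```

Request:
jog_arm(deltas=[0,0,0,0,0,5,0,0,0,0,0,0,15,0,0,0,0,0,0,30,0,0,0,0,0,0,50,0,0,0,0,0,0,70,0,0,0,0,0,0,90,0,0,0,0,0,0,108,0,0,0,0,0,0,116,0,0,0,0,0,0,120,0,0,0,0,0,0,120,0])

```text
clock: 14.7
position: [0.5888, 0.2248, 0.1673]
ee_rot: [0.0, 0.914, 0.406, -0.0]
contact_force: [-0.6, -0.4, -0.5]
width: 0.0351
gripper_force: 49.9
```

Request:
jog_arm(deltas=[0,0,0,-1,-5,0,0,0,0,0,-4,-16,0,0,0,0,0,-9,-35,0,0,0,0,0,-16,-62,0,0,0,0,0,-24,-93,0,0,0,0,0,-32,-125,0,0,0,0,0,-40,-157,0,0,0,0,0,-49,-189,0,0,0,0,0,-57,-221,0,0,0,0,0,-65,-253,0,0,0,0,0,-73,-285,0,0,0,0,0,-82,-317,0,0,0,0,0,-89,-347,0,0,0,0,0,-95,-370,0,0,0,0,0,-99,-386,0,0,0,0,0,-101,-394,0,0,0,0,0,-102,-397,0,0,0,0,0,-102,-397,0,0,0,0,0,-102,-397,0,0])

```text
clock: 16.6
position: [0.4868, -0.1715, 0.1673]
ee_rot: [-0.0, 0.914, 0.406, 0.0]
contact_force: [0.3, -1.0, -2.6]
width: 0.0345
gripper_force: 49.8
```

Run:
```python
from h import *
s=imaging.get_image("side");t=imaging.get_image("top")
z=lambda i,x,y,w,h,k:cv2.resize(i[y:y+h,x:x+w],None,fx=k,fy=k,interpolation=cv2.INTER_CUBIC)
cv2.imwrite("pics/c6.png",np.hstack([z(s,220,60,110,140,3.5),z(t,285,150,110,140,3.5)]))
print(proj("side",[[.487,-.172,.12],[.487,-.172,.2]]))
```

```text
[[275.91538439 114.84308996]
 [276.80493703  86.05887923]]
```

View pics/c6.png

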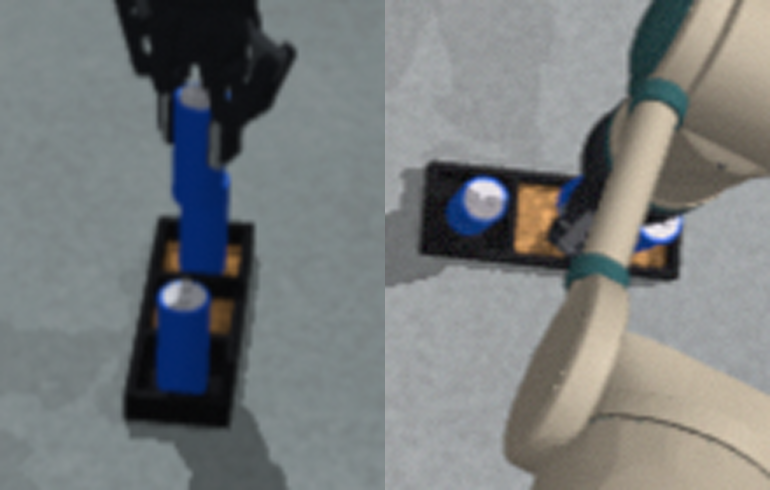

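Can B hangs upright with its base at about side pixel (276,117), against a prediction of (276,115). The other two cans haven't moved. Now I'll lower it.

Request:
jog_arm(deltas=[0,0,0,0,-1,-5,0,0,0,0,0,-1,-15,0,0,0,0,0,-1,-30,0,0,0,0,0,-1,-48,0,0,0,0,0,-1,-66,0,0,0,0,0,-1,-82,0,0,0,0,0,-1,-93,0,0,0,0,0,-1,-101,0,0,0,0,0,-1,-106,0,0,0,0,0,-1,-108,0,0,0,0,0,-1,-110,0,0,0,0,0,-1,-112,0,0,0,0,0,-1,-113,0,0,0,0,0,-1,-114,0,0,0,0,0,-1,-114,0,0,0,0,0,-1,-114,0])

```text
clock: 18.3
position: [0.4872, -0.1732, 0.0539]
ee_rot: [0.0, 0.914, 0.406, 0.0]
contact_force: [-0.4, -0.1, 3.3]
width: 0.0349
gripper_force: 50.1
```

It's on the floor, since the force rose to 3.3 N. I'll release it, rise and move clear.

Request:
jog_arm(deltas=[0,0,0,0,0,0,0.6,0,0,0,0,0,0,0.7,0,0,0,0,0,0,0.8,0,0,0,0,0,0,0.8,0,0,0,0,0,0,0.8,0,0,0,0,0,0,0.8,0,0,0,0,0,10,0.8,0,0,0,0,0,30,0.8,0,0,0,0,0,60,0.8,0,0,0,0,0,100,0.8,0,0,0,0,0,140,0.8,0,0,0,0,0,150,0.8,0,0,0,0,0,150,0.8])

```text
clock: 19.6
position: [0.488, -0.1737, 0.2059]
ee_rot: [0.002, 0.914, 0.406, 0.002]
contact_force: [-0.2, 0.1, -0.6]
width: 0.0683
gripper_force: 0.0
```

Request:
jog_arm(deltas=[0,0,0,-60,200,20,0.8,0,0,0,-60,200,20,0.8,0,0,0,-60,200,20,0.8,0,0,0,-60,200,20,0.8,0,0,0,-60,200,20,0.8,0,0,0,-60,200,20,0.8,0,0,0,-60,200,20,0.8,0,0,0,-60,200,20,0.8,0,0,0,-60,200,20,0.8])

```text
clock: 20.5
position: [0.4274, 0.0256, 0.2229]
ee_rot: [0.0, 0.914, 0.405, -0.0]
contact_force: [-0.2, -0.9, 0.1]
width: 0.0685
gripper_force: 0.0
```

Run:
```python
from h import *
s=imaging.get_image("side");t=imaging.get_image("top")
z=lambda i,x,y,w,h,k:cv2.resize(i[y:y+h,x:x+w],None,fx=k,fy=k,interpolation=cv2.INTER_CUBIC)
cv2.imwrite("pics/c7.png",np.hstack([z(s,190,80,130,210,2.8),z(t,275,130,120,210,2.8)]))
```

```text
(no output)
```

View pics/c7.png

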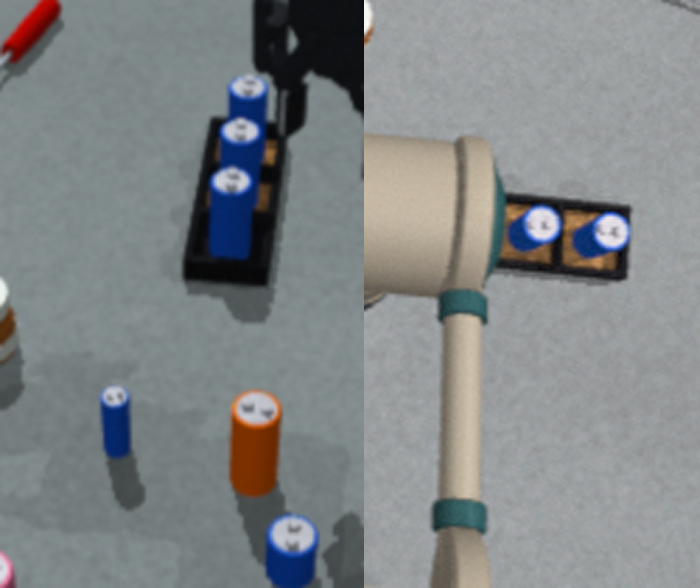

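All three cans stand upright in the tray, at side crop (248,100), (240,145) and (231,210). The gripper is clear and the other items haven't moved.

```bash
python3 -c "
from rig import manip
print(manip.sign_off())"
```

```text
the job is handed in; nothing more can be done
None
```

Both big capacitors were lowered to the floor of their pockets before release and stand upright there; the final pictures showed nothing else moved, and the job was handed in at about 21 s, with no verdict returned.

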